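Take the drain plug out of the loom gearbox

TASK

Take the crank-handled drain plug out of the loom gearbox: swing its crank anticlockwise (as you face the plug) from one stop pin over the top to the other, which releases the thread, and only then draw the plug straight out of its port. Lay it gently in the low metal drip tray, wholly inside, and let go.

Things in the scene. Friction and masses are not known exactly. Their poses are not given: they have to be found in the camera images.
- plug: Steel plug with crank, 0.2 kg, in one of the gearbox's two ports (the other has a plain hex plug: leave it). Origin: on its axis at the flange's seat on the face; x outwards; axes start parallel to the gearbox's. Flange 48 mm, x 0-10; shank 24 mm, 32 long. Arm 14 wide, x 10-22, leans 45 deg to +y at first. Turned +90 deg about x (75 to 95), it draws out along +x: oily fit, sits 1.5 mm low.
- grip (a point): Mid-length of the plug's black handle pin, on its centre line: (44, 31.8, 31.8) mm in the plug's frame, 45 mm off the plug's axis, about 120 mm above the bench. The pin is 12 mm thick, 42 long, parallel to the plug's axis, fixed on the arm; it turns in a grip, so a gripper pinching it from above can stay pointing down through the swing. Let go midway, the crank drops by its weight.
- gearbox: Green cast gearbox, fixed, 300 mm wide (y), 145 deep, 141 high. Origin on the bench under the middle of its port face; x out of that face, away from the robot within 15 deg; z up. Ports at y = +70 and -70 mm, z = 90 mm. Stop pins by each, 22 mm long, hold the crank's arm to leans of 45 deg to +y (locked) and about 47 deg to -y (free). Locked, the plug has 2 mm of end play and will not pull out.
- tray: Low square drip tray of bare sheet metal, empty, 240 x 240 mm, rim 30 mm high, walls and floor 3 mm, at the robot's right (-y side). Origin at the centre of its underside, x and y along its sides, z up. The plug released with its crank leaning 45 deg hangs down to 56 mm below the pin's centre line.

How it is judged:
By the outcome, as a careful person would: the job done as asked, in the order asked, and still so for the second after the job is handed in, with the robot touching nothing.
It also fails if it takes over 53 s, if anything falls off the work surface, if the arm or the gripper's body presses on something with over 40 N, if the wrist force passes 120 N, or if a joint passes its speed limit or range.

ROBOT

A 6-joint arm with a two-finger parallel gripper is mounted at the origin on the work surface. World frame = base frame: x ahead of the robot, y to its left, z up, the work surface at z = 0. Lengths are in m, angles in rad, forces in N, time in s.
With the tool pointing down it reaches from about 0.35 to 0.975 m from the base axis. Payload 4.9 kg.
Tool frame: the origin (TCP) lies midway between the tips of the shut fingers; the grasp point (between the pads) lies 19 mm behind it; z points along the fingers, y is the direction in which the jaws open and shut (so a half turn about z gives the same grasp; the last joint's range is limited). The gripper opens to 85 mm and grips with 20 to 120 N. Pads are 22 mm wide; open, the fingers measure 114 mm over their backs; the gripper's body (76 mm by 85 mm) begins 54 mm behind the grasp point. The pads swing forward as they close: fully open they stand 13 mm farther back than shut.
Start: joints at [-1.385, 0.053, 1.613, -0, 1.476, -0.119], TCP at [0.188, -0.596, 0.231] pointing down, gripper open.
Joint ranges: [-3.01, 3.01], [-1.01, 2.22], [0.06, 2.58], [-1.02, 4.17], [0.09, 2.62], [-3.14, 3.14]. Speed limits (rad/s): [2.57, 2.57, 3.14, 3.14, 3.14, 3.14].

INTERFACE

Orientations are given as a unit quaternion [w, x, y, z].
In Python, from plant import state, grab_frame, camera_info, job_done, cut_out gives the robot as it stands.
- The arm moves only by the tool step_arm, never from a script. Its argument "moves" is a list of rows, each a list of 7 numbers: the shift along the tool's x, y, z in m, then the turn, a rotation vector about the tool's x, y, z in rad, then the finger opening in m, from 0 to 0.0854. A call has 1 to 8 rows; each row shifts and turns the commanded pose from where the row before left it, along the tool's axes as they then stand; what a row does not reach is not made up. A row lasts 1/10 s, in which the tool goes at most 50 mm and 8.59 degrees, less where a joint would pass 70% of its speed; a pose out of reach is approached as far as the arm can. A call is refused whole if a number of a shift passes 0.05 or a number of a turn 0.15, either way. A call with a gripper value outside its range is refused whole. The fingers move at their own pace and stop on an object; the grip force is fixed at half the most. Time passes only in rows, so rows that do not move let the fingers close. It gives the time, the measured TCP pose, the force and the opening at its end, in the units of the state.
- state(): the state, without advancing time (a new reading comes with each control period).
- grab_frame(name): name is "side" or "top" or "wrist"; returns (picture, depth): 384x512x3 uint8, red, green, blue; 384x512 float32, m along the optical axis (not along the pixel's ray), 0 where there is no reading.
- camera_info(name): a dict with "intrinsics" (3x3 intrinsics, pixels), "world_from_camera" (4x4, takes a point from camera to world coordinates). Camera axes: x right, y down, z forward; pixel columns grow to the right and rows downward; lengths in m; the calibration is good to about 2 mm. A picture is of the moment at which its call begins: read the wrist's pose just before it. camera_info takes no time and is no camera call; for the wrist camera it gives the pose at the moment of the call.
- job_done(): hands the job in, once; it reports no verdict.
Trained networks look in the newest picture that a camera, given by its name, has taken for a name from the list of things; names that differ only in an ending like _2 or _b are one class to them, and where a whole thing is asked for, a point or a joint stands for the part that bears it (a point fixed in the world has none). Each returns a list of dicts, best first, with "conf" (0 to 1); they miss things now and then, are a little off and sometimes report something else, mostly with a low value. They report only what shows in the picture. A call takes as long as a camera call.
- cut_out(camera, query): "mask" (384x512 bool, what is visible of it) and "point" ([column, row] in pixels, amid what is visible of it).
The state is a dict: "time": time; "joint_pos": joint angles; "joint_vel": joint speeds; "joint_efforts": joint torques, N m; "tool_pos": TCP position; "tool_rot": TCP orientation; "contact_force": force on the tool from outside, world axes, zero at the start; "ft_torque": the same for the moment, N m; "gripper_width": opening from 0.0 (shut) to 1.0 (fully open).
Only numpy, scipy, OpenCV 4.12 (cv2) and the standard library are available. Lean on these libraries where they do the work, as an engineer would, in place of code of your own. Each camera call takes 0.05 s, during which the arm holds its last target.

## Working session

There is one attempt and no reset: what is moved stays moved. The work goes in short steps, Python scripts to look and compute and a tool call to move; the robot and the scene stay as the last step left them, time stands still between calls to the robot, and variables do not carry over. Pictures are saved under pics/ and viewed, and the job is handed in when it is done.

Besides the shell and the picture viewer there is one more tool, called after "Call:" by a JSON object that holds its "fn" and its "kwargs". step_arm: Moves the arm, as the interface text tells. Its arguments: {"type":"object","properties":{"moves":{"type":"array"}},"required":["moves"]}

```bash
ls; mkdir -p pics
cat > h.py <<'E'
import numpy as np, cv2
from plant import *
def snap(n,tag):
    ci=camera_info(n); p,d=grab_frame(n)
    cv2.imwrite(f'pics/{tag}.png',p[:,:,::-1]); np.savez(f'{tag}.npz',p=p,d=d,K=ci['intrinsics'],T=ci['world_from_camera'])
    return p,d,np.array(ci['intrinsics']),np.array(ci['world_from_camera'])
def pts(d,K,T,m=None):
    v,u=np.nonzero((d>0)&(m if m is not None else True)); z=d[v,u]
    P=np.stack([(u-K[0,2])/K[0,0]*z,(v-K[1,2])/K[1,1]*z,z],1)
    return P@T[:3,:3].T+T[:3,3],u,v
E
python3 - <<'E'
from h import *
print(state())
for n in ['side','top','wrist']:
    p,d,K,T=snap(n,n+'0'); print(n,K,T.round(3))
    for q in (['plug','grip','gearbox','tray'] if n!='wrist' else []):
        for r in cut_out(n,q)[:3]:
            P,_,_=pts(d,K,T,r['mask']); print(q,round(r['conf'],2),r['point'],r['mask'].sum(),np.median(P,0).round(3) if len(P) else None)
            np.save(f'm_{n}_{q}.npy',r['mask']) 
print(state()['time'])
E
```

```text
pics
{'time': 0.0, 'joint_pos': array([-1.38504456e+00,  5.33724396e-02,  1.61430335e+00, -4.42792949e-05,
        1.47598384e+00, -1.19017078e-01]), 'joint_vel': array([ 1.82868074e-03,  7.35233246e-04,  4.97493540e-04, -1.22460092e-05,
        1.43945363e-03, -8.69444515e-05]), 'joint_efforts': array([-1.22295569e-03, -3.93682945e+01, -3.70176494e+01, -1.40619413e-04,
        7.20718337e-03,  1.50443464e-05]), 'tool_pos': array([ 0.18740771, -0.5955867 ,  0.23004777]), 'tool_rot': array([-1.03217872e-03,  9.88411094e-01,  1.51797367e-01, -5.65041575e-05]), 'contact_force': array([ 0.19094399, -0.68037719, -0.60314044]), 'ft_torque': array([ 0.01128246,  0.07801498, -0.01664146]), 'gripper_width': 0.9984115602650261}
side [[418.77582837   0.         255.2830621 ]
 [  0.         418.77582837 196.00549726]
 [  0.           0.           1.        ]] [[ 0.984 -0.111  0.137  0.407]
 [-0.175 -0.703  0.689 -0.687]
 [ 0.02  -0.702 -0.712  0.745]
 [ 0.     0.     0.     1.   ]]
plug 0.69 [241.0, 122.2] 173 [0.535 0.192 0.117]
grip 0.47 [240.9, 119.6] 173 [0.536 0.193 0.117]
gearbox 0.94 [210.6, 168.2] 7365 [ 0.443 -0.001  0.134]
tray 0.64 [270.7, 326.1] 15470 [ 0.52  -0.315  0.003]
top [[423.5667879    0.         261.36058542]
 [  0.         423.5667879  186.99036237]
 [  0.           0.           1.        ]] [[-0.016 -0.989  0.144  0.434]
 [-1.     0.017  0.005 -0.05 ]
 [-0.007 -0.144 -0.989  0.875]
 [ 0.     0.     0.     1.   ]]
plug 0.92 [124.0, 194.8] 439 [0.535 0.197 0.119]
gearbox 0.72 [174.9, 245.6] 13596 [0.444 0.096 0.137]
wrist [[328.04649269   0.         256.27348073]
 [  0.         328.04649269 187.80242596]
 [  0.           0.           1.        ]] [[ 0.299 -0.916 -0.267  0.255]
 [-0.954 -0.287 -0.083 -0.576]
 [-0.     0.28  -0.96   0.375]
 [ 0.     0.     0.     1.   ]]
0.55
```

Run:
```python
import cv2,numpy as np
a=cv2.imread('pics/top0.png');b=cv2.imread('pics/side0.png')
cv2.imwrite('pics/c1.png',np.hstack([cv2.resize(a[100:330,60:360],(600,460)) ]))
```

```text
(no output)
```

View pics/top0.png

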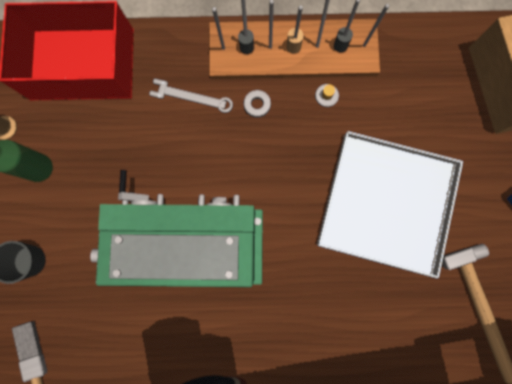

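View pics/side0.png

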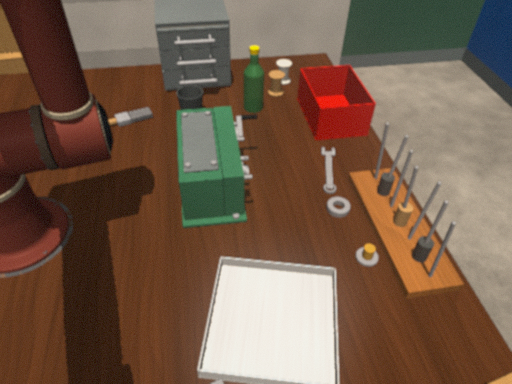

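View pics/c1.png

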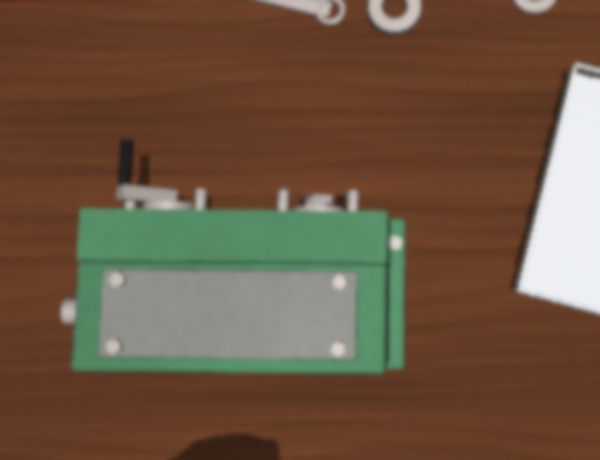

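Run:
```python
from h import *
for n in ['top','side']:
    f=np.load(n+'0.npz');p,d,K,T=f['p'],f['d'],f['K'],f['T']
    g=np.load(f'm_{n}_gearbox.npy'); P,u,v=pts(d,K,T,g)
    print(n,'gear',np.percentile(P,[2,50,98],0).round(3))
    top=P[(P[:,2]>.12)]; print(np.histogram(P[:,2],20))
    r=cv2.minAreaRect(top[:,:2].astype(np.float32)*1000); print(r, cv2.boxPoints(r))
    m=np.load(f'm_{n}_plug.npy'); P,u,v=pts(d,K,T,m)
    br=p[v,u].max(1); k=(br<70)&(P[:,2]>.1)
    Q=P[k]; print('pin',k.sum(),Q.mean(0).round(4)); c=Q-Q.mean(0); U,S,V=np.linalg.svd(c); print(S,V[0]); s=c@V[0];print(s.min(),s.max(), Q.max(0),Q.min(0))
    # front edge of gearbox: near z .13
f=np.load('top0.npz');p,d,K,T=f['p'],f['d'],f['K'],f['T']
t=np.zeros((384,512),bool);t[120:290,310:470]=1
P,u,v=pts(d,K,T,t); c=p[v,u].astype(int); k=(c.min(1)>120)&(P[:,2]<.05)
r=cv2.minAreaRect(P[k][:,:2].astype(np.float32)*1000);print('tray',r,cv2.boxPoints(r))
```

```text
top gear [[ 0.377 -0.038  0.013]
 [ 0.444  0.096  0.137]
 [ 0.514  0.234  0.145]]
(array([  22,  356,  208,    7,    7,    8,    8,   10,    8,   10,   20,
         75,    4,   52,  140,   10,    9, 2907, 8738,  945]), array([-0.00157227,  0.00606242,  0.0136971 ,  0.02133179,  0.02896648,
        0.03660117,  0.04423585,  0.05187054,  0.05950523,  0.06713992,
        0.0747746 ,  0.08240929,  0.09004398,  0.09767867,  0.10531335,
        0.11294804,  0.12058273,  0.12821742,  0.1358521 ,  0.14348679,
        0.15112148]))
((444.424560546875, 104.60762023925781), (270.5003662109375, 140.27670288085938), 88.50445556640625) [[370.78018  -28.765938]
 [511.00906  -32.427055]
 [518.069    237.98117 ]
 [377.84006  241.6423  ]]
pin 147 [0.5601 0.2023 0.1254]
[0.1379108  0.04087309 0.02018453] [-0.99905387  0.04340187  0.00276619]
-0.01903119182374112 0.01980572789680629 [0.57904818 0.20900281 0.12867688] [0.54037775 0.19697464 0.12038517]
side gear [[ 0.375 -0.045  0.009]
 [ 0.443 -0.001  0.134]
 [ 0.514  0.224  0.143]]
(array([  71,  426,  188,  138,  134,  139,  139,  141,  146,  146,  16
[... 302 characters left out ...]
 0.11908541,  0.12667981,  0.13427421,  0.1418686 ,
        0.149463  ]))
((444.37664794921875, 102.31379699707031), (274.252685546875, 140.31907653808594), 88.54467010498047) [[370.75708  -32.986427]
 [511.03088  -36.550194]
 [517.9962   237.61401 ]
 [377.7224   241.1778  ]]
pin 54 [0.5615 0.1992 0.1232]
[0.0780707  0.02178746 0.01450921] [ 0.99831572 -0.05694562 -0.01108717]
-0.018789221310485455 0.017258152680095833 [0.57878672 0.20794868 0.1271102 ] [0.54281741 0.19455858 0.11750379]
tray ((519.7697143554688, -333.5179443359375), (295.4938049316406, 252.19186401367188), 73.83203887939453) [[ 357.5202  -440.30945]
 [ 599.73773 -510.53333]
 [ 682.0192  -226.72644]
 [ 439.8017  -156.50256]]
```

Call:
{"fn": "step_arm", "kwargs": {"moves": [[0,0,-0.01,0,0,0.113,0.085],[0,0,-0.01,0,0,0.113,0.085],[0,0,-0.01,0,0,0.113,0.085]]}}

```text
time: 0.85
tool_pos: [0.1875, -0.5961, 0.2616]
tool_rot: [-0.0, 1.0, -0.019, -0.0]
contact_force: [-1.5, 0.7, -0.5]
gripper_width: 0.999
```

```bash
cat >> h.py <<'E'
from scipy.spatial.transform import Rotation as Ro
def pose():
    s=state(); q=s['tool_rot']; R=Ro.from_quat([q[1],q[2],q[3],q[0]]).as_matrix()
    return np.array(s['tool_pos']),R,s
def rep():
    p,R,s=pose(); print('t',round(s['time'],2),'p',p.round(4),'yaw',np.degrees(np.arctan2(R[1,0],R[0,0])).round(2),'z',R[:,2].round(3),'F',np.round(s['contact_force'],1),'M',np.round(s['ft_torque'],2),'w',round(s['gripper_width']*85.4,1),'q',np.round(s['joint_pos'],2)); return p,R,s
def to(x):
    p,R,s=rep(); d=R.T@(np.array(x)-p); print('tool delta',d.round(4)); return d
E
python3 -c "
from h import *
to([.56,.203,.2])
# tray corners
f=np.load('top0.npz');K,T,p=f['K'],f['T'],f['p']
c=np.array([[348,132],[461,160],[439,275],[320,244]],float)
r=np.c_[(c-[K[0,2],K[1,2]])/K[0,0],np.ones(4)]@T[:3,:3].T
W=T[:3,3]+r*((.03-T[2,3])/r[:,2])[:,None];print(W,W.mean(0))
"
```

```text
t 0.85 p [ 0.1875 -0.5961  0.2616] yaw -2.23 z [-0.  0. -1.] F [-1.5  0.7 -0.5] M [ 0.   -0.    0.04] w 85.3 q [-1.39  0.04  1.58 -0.    1.53  0.22]
tool delta [ 0.3411 -0.813   0.0617]
[[ 0.66835818 -0.22592258  0.03      ]
 [ 0.60577833 -0.45197125  0.03      ]
 [ 0.378044   -0.39000968  0.03      ]
 [ 0.44169764 -0.16033303  0.03      ]] [ 0.52346953 -0.30705914  0.03      ]
```

Call:
{"fn": "step_arm", "kwargs": {"moves": [[0.019,-0.045,0,0,0,0,0.085],[0.019,-0.045,0,0,0,0,0.085],[0.019,-0.045,0,0,0,0,0.085],[0.019,-0.045,0,0,0,0,0.085],[0.019,-0.045,0,0,0,0,0.085],[0.019,-0.045,0,0,0,0,0.085],[0.019,-0.045,0,0,0,0,0.085],[0.019,-0.045,0,0,0,0,0.085]]}}

```text
time: 1.65
tool_pos: [0.3522, -0.2398, 0.2616]
tool_rot: [0.0, 1.0, -0.017, 0.001]
contact_force: [0.9, -1.0, 0.1]
gripper_width: 0.996
```

Call:
{"fn": "step_arm", "kwargs": {"moves": [[0.019,-0.045,0,0,0,0,0.085],[0.019,-0.045,0,0,0,0,0.085],[0.019,-0.045,0,0,0,0,0.085],[0.019,-0.045,0,0,0,0,0.085],[0.019,-0.045,0,0,0,0,0.085],[0.019,-0.045,0,0,0,0,0.085],[0.019,-0.045,0,0,0,0,0.085],[0.019,-0.045,0,0,0,0,0.085]]}}

```text
time: 2.45
tool_pos: [0.5166, 0.1152, 0.2617]
tool_rot: [0.0, 1.0, -0.017, 0.001]
contact_force: [1.0, -0.5, -0.1]
gripper_width: 0.997
```

```bash
python3 -c "
from h import *
to([.56,.203,.2])"
```

```text
t 2.45 p [0.5166 0.1152 0.2617] yaw -1.93 z [ 0.001 -0.    -1.   ] F [ 1.  -0.5 -0.1] M [-0.06 -0.01  0.03] w 85.1 q [ 0.08 -0.2   1.8  -0.    1.54  1.68]
tool delta [ 0.0404 -0.0892  0.0617]
```

Call:
{"fn": "step_arm", "kwargs": {"moves": [[0.02,-0.044,0.01,0,0,0,0.085],[0.02,-0.044,0.01,0,0,0,0.085],[0,0,0.035,0,0,0,0.085],[0,0,0,0,0,0,0.085]]}}

```text
time: 2.85
tool_pos: [0.5561, 0.2001, 0.2006]
tool_rot: [0.001, 1.0, -0.016, -0.005]
contact_force: [-0.9, -0.6, -1.6]
gripper_width: 0.997
```

```bash
python3 -c "
from h import *
to([.56,.203,.2])
p,d,K,T=snap('wrist','w1')
for q in ['plug','grip']:
  for r in cut_out('wrist',q)[:2]:
    P,u,v=pts(d,K,T,r['mask']); print(q,round(r['conf'],2),r['point'],r['mask'].sum())
    np.save('m_w1_'+q+'.npy',r['mask'])
    k=(p[v,u].max(1)<70)&(P[:,2]>.1);Q=P[k];print(Q.mean(0),Q.min(0),Q.max(0));c=Q-Q.mean(0);print(np.linalg.svd(c,full_matrices=0)[2][0])
"
```

```text
t 2.85 p [0.5561 0.2001 0.2006] yaw -1.84 z [-0.01  -0.002 -1.   ] F [-0.9 -0.6 -1.6] M [-0.01 -0.01 -0.05] w 85.1 q [ 0.22  0.    1.72 -0.    1.43  1.82]
tool delta [ 0.0038 -0.003   0.0005]
plug 0.93 [269.4, 214.9] 3034
[0.56107588 0.20271313 0.12540438] [0.53983225 0.19731979 0.12048058] [0.58084542 0.20848899 0.12807995]
[-0.99959904  0.02795937  0.00447509]
grip 0.96 [268.9, 215.5] 3067
[0.56099243 0.20274    0.12539707] [0.53983225 0.19731979 0.12048058] [0.58084542 0.20848899 0.12807995]
[-0.99950393  0.03130253  0.00346951]
```

View pics/w1.png

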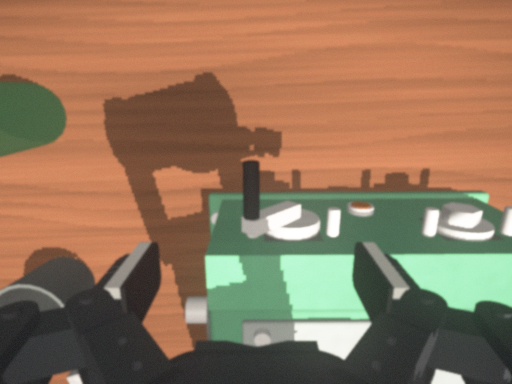

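Call:
{"fn": "step_arm", "kwargs": {"moves": [[0.004,-0.0025,0.03,0,0,0,0.085],[0,0,0.03,0,0,0,0.06],[0,0,0.02,0,0,0,0.04],[0,0,0.0175,0,0,0,0.04],[0,0,0,0,0,0,0.03],[0,0,0,0,0,0,0.03]]}}

```text
time: 3.6
tool_pos: [0.5641, 0.2015, 0.1109]
tool_rot: [-0.0, 1.0, -0.018, 0.001]
contact_force: [0.5, 0.8, 0.4]
gripper_width: 0.351
```

```bash
python3 -c "
from h import *
to([.5605,.2027,.103])
p,d,K,T=snap('wrist','w2')"
```

```text
t 3.6 p [0.5641 0.2015 0.1109] yaw -2.03 z [ 0.003  0.001 -1.   ] F [0.5 0.8 0.4] M [-0.    0.03  0.  ] w 30.0 q [0.22 0.09 1.78 0.   1.27 1.82]
tool delta [-0.0037 -0.0011  0.0079]
```

View pics/w2.png

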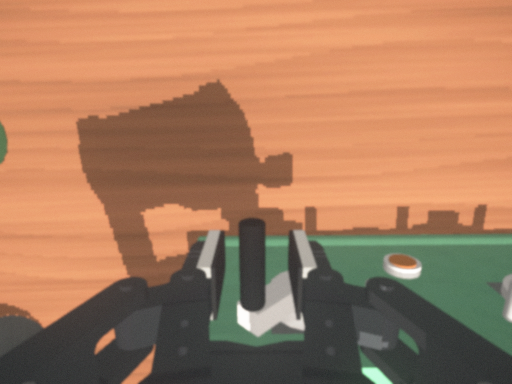

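Call:
{"fn": "step_arm", "kwargs": {"moves": [[-0.0035,-0.001,0.008,0,0,0,0.025],[0,0,0,0,0,0,0.02],[0,0,0,0,0,0,0.018]]}}

```text
time: 3.95
tool_pos: [0.5595, 0.2031, 0.101]
tool_rot: [0.0, 1.0, -0.017, 0.0]
contact_force: [0.1, -0.4, -0.4]
gripper_width: 0.215
```

```bash
python3 -c "
from h import *
to([.5605,.2027,.103])"
```

```text
t 3.95 p [0.5595 0.2031 0.101 ] yaw -1.95 z [ 0. -0. -1.] F [ 0.1 -0.4 -0.4] M [0.02 0.02 0.05] w 18.4 q [ 0.22  0.1   1.79 -0.    1.25  1.83]
tool delta [ 0.001   0.0004 -0.002 ]
```

Well centred. Closing.

Call:
{"fn": "step_arm", "kwargs": {"moves": [[0.001,0,-0.0015,0,0,0,0.01],[0,0,0,0,0,0,0.0],[0,0,0,0,0,0,0.0],[0,0,0,0,0,0,0.0]]}}

```text
time: 4.35
tool_pos: [0.5606, 0.2031, 0.1022]
tool_rot: [-0.0, 1.0, -0.017, -0.0]
contact_force: [1.2, -0.2, -0.8]
gripper_width: 0.113
```

```bash
python3 -c "
from h import *
p,R,s=rep()
snap('wrist','w3')
# plan: angles from 45 to 136 about axis
C=np.array([.5156,.1722,.09]); yw=np.radians(-1.8)
ey=np.array([-np.sin(yw),np.cos(yw),0]);ez=np.array([0,0,1.])
prev=None
a=np.arange(45,140,6.5)
for t in list(a):
    t=np.radians(t);Q=.045*(np.cos(t)*ey+np.sin(t)*ez)
    if prev is not None: print(np.degrees(t).round(1),(R.T@(Q-prev)).round(4))
    prev=Q
"
```

```text
t 4.35 p [0.5606 0.2031 0.1022] yaw -1.96 z [-0.  0. -1.] F [ 1.2 -0.2 -0.8] M [ 0.04 -0.09 -0.01] w 9.6 q [0.22 0.1  1.79 0.   1.25 1.83]
51.5 [ 0.      0.0038 -0.0034]
58.0 [ 0.      0.0042 -0.0029]
64.5 [ 0.      0.0045 -0.0025]
71.0 [ 0.      0.0047 -0.0019]
77.5 [ 0.      0.0049 -0.0014]
84.0 [ 0.      0.005  -0.0008]
90.5 [ 0.      0.0051 -0.0002]
97.0 [0.     0.0051 0.0003]
103.5 [0.     0.005  0.0009]
110.0 [0.     0.0049 0.0015]
116.5 [0.     0.0047 0.002 ]
123.0 [0.     0.0044 0.0025]
129.5 [0.     0.0041 0.003 ]
136.0 [0.     0.0037 0.0035]
```

View pics/w3.png

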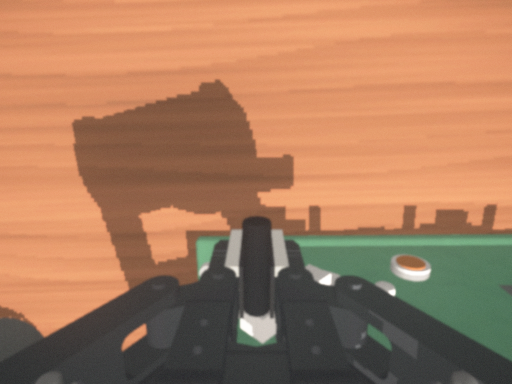

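Call:
{"fn": "step_arm", "kwargs": {"moves": [[0,0.004,-0.0035,0,0,0,0],[0,0.004,-0.003,0,0,0,0],[0,0.0045,-0.0025,0,0,0,0],[0,0.0047,-0.002,0,0,0,0]]}}

```text
time: 4.8
tool_pos: [0.5603, 0.1873, 0.1141]
tool_rot: [-0.002, 1.0, -0.018, 0.001]
contact_force: [0.3, 5.9, -1.5]
gripper_width: 0.111
```

```bash
cat >> h.py <<'E'
def sw():
    p,R,s=rep(); o=p-np.array([.5606,.2031,.1022]); y=.0318+o[1]; z=.0318+o[2]; print('ang',np.degrees(np.arctan2(z,y)).round(1),'r',np.hypot(y,z).round(4),'dx',o[0].round(4))
E
python3 -c "
from h import *
sw()"
```

```text
t 4.8 p [0.5603 0.1873 0.1141] yaw -2.02 z [ 0.001  0.005 -1.   ] F [ 0.3  5.9 -1.5] M [ 1.31 -0.11 -0.29] w 9.5 q [0.19 0.07 1.8  0.   1.27 1.8 ]
ang 69.9 r 0.0465 dx -0.0003
```

Call:
{"fn": "step_arm", "kwargs": {"moves": [[0,0.0049,-0.001,0,0,0,0],[0,0.005,-0.0008,0,0,0,0],[0,0.0051,-0.0002,0,0,0,0],[0,0.0051,0.0003,0,0,0,0]]}}

```text
time: 5.2
tool_pos: [0.5615, 0.1685, 0.1185]
tool_rot: [-0.004, 1.0, -0.018, 0.003]
contact_force: [1.3, 8.5, 5.4]
gripper_width: 0.117
```

```bash
python3 -c "
from h import *
sw()
snap('wrist','w4')"
```

```text
t 5.2 p [0.5615 0.1685 0.1185] yaw -2.06 z [ 0.006  0.008 -1.   ] F [1.3 8.5 5.4] M [ 1.54  0.12 -0.37] w 10.0 q [0.16 0.05 1.81 0.01 1.27 1.77]
ang 93.4 r 0.0482 dx 0.0009
```

View pics/w4.png

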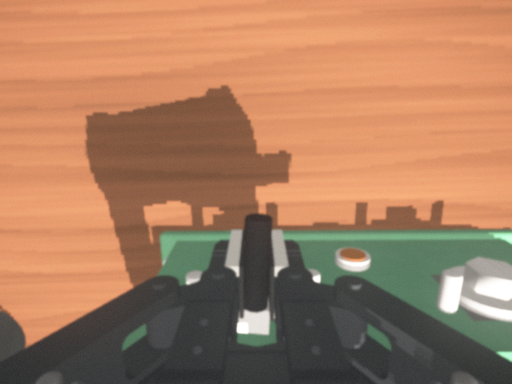

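Call:
{"fn": "step_arm", "kwargs": {"moves": [[0,0.005,0.0009,0,0,0,0],[0,0.0049,0.0015,0,0,0,0],[0,0.0047,0.002,0,0,0,0],[0,0.0044,0.0025,0,0,0,0]]}}

```text
time: 5.65
tool_pos: [0.5619, 0.1487, 0.1125]
tool_rot: [-0.003, 1.0, -0.018, 0.004]
contact_force: [3.1, 8.8, 9.7]
gripper_width: 0.117
```

```bash
python3 -c "
from h import *
sw()"
```

```text
t 5.65 p [0.5619 0.1487 0.1125] yaw -2.04 z [ 0.008  0.006 -1.   ] F [3.1 8.8 9.7] M [ 1.98 -0.16 -0.44] w 10.0 q [0.13 0.05 1.83 0.   1.26 1.73]
ang 118.2 r 0.0478 dx 0.0013
```

Call:
{"fn": "step_arm", "kwargs": {"moves": [[0,0.004,0.003,0,0,0,0],[0,0.0035,0.003,0,0,0,0],[0,0.0025,0.003,0,0,0,0],[0,0,0,0,0,0,0]]}}

```text
time: 6.05
tool_pos: [0.5616, 0.1386, 0.1035]
tool_rot: [-0.003, 1.0, -0.018, 0.004]
contact_force: [2.0, 6.8, 8.3]
gripper_width: 0.114
```

```bash
python3 -c "
from h import *
sw()
snap('wrist','w5');snap('top','t5');snap('side','s5')
a=cv2.imread('pics/t5.png')[150:240,80:280];b=cv2.imread('pics/s5.png')[90:220,160:280]
cv2.imwrite('pics/c5.png',np.hstack([cv2.resize(a,(450,300),interpolation=2),cv2.resize(b,(300,300),interpolation=2)]))
"
```

```text
t 6.05 p [0.5616 0.1386 0.1035] yaw -2.09 z [ 0.008  0.006 -1.   ] F [2.  6.8 8.3] M [ 1.7   0.05 -0.39] w 9.7 q [0.11 0.05 1.84 0.01 1.25 1.72]
ang 134.7 r 0.0465 dx 0.001
```

View pics/w5.png

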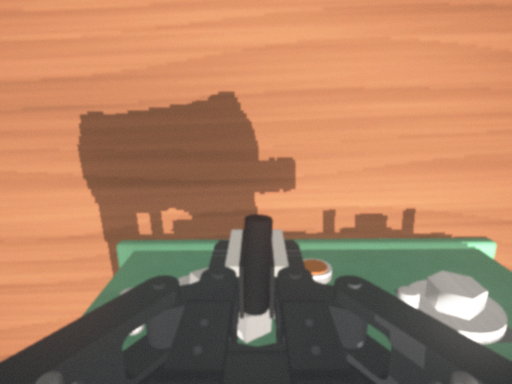

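View pics/c5.png

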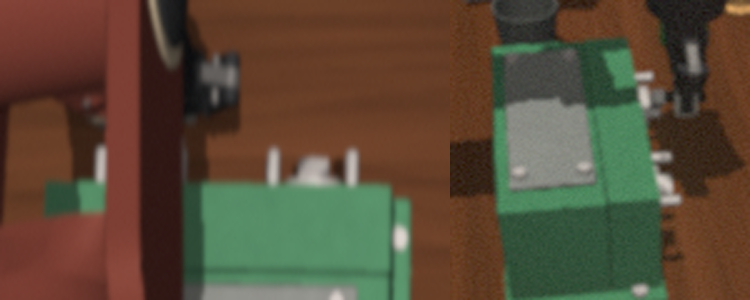

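Call:
{"fn": "step_arm", "kwargs": {"moves": [[0,0.0012,0.0012,0,0,0,0],[0,0.001,0.001,0,0,0,0],[0,0,0,0,0,0,0]]}}

```text
time: 6.5
tool_pos: [0.5617, 0.1368, 0.1016]
tool_rot: [-0.003, 1.0, -0.018, 0.004]
contact_force: [2.0, 9.1, 7.4]
gripper_width: 0.117
```

```bash
python3 -c "
from h import *
sw()"
```

```text
t 6.5 p [0.5617 0.1368 0.1016] yaw -2.05 z [ 0.008  0.006 -1.   ] F [2.  9.1 7.4] M [ 1.66 -0.06 -0.36] w 10.0 q [0.11 0.05 1.84 0.01 1.24 1.71]
ang 137.8 r 0.0465 dx 0.0011
```

Call:
{"fn": "step_arm", "kwargs": {"moves": [[0,0.001,0.001,0,0,0,0],[0,0,0,0,0,0,0]]}}

```text
time: 6.7
tool_pos: [0.5619, 0.1367, 0.1013]
tool_rot: [-0.004, 1.0, -0.018, 0.005]
contact_force: [1.7, 11.7, 9.5]
gripper_width: 0.119
```

```bash
python3 -c "
from h import *
sw()"
```

```text
t 6.7 p [0.5619 0.1367 0.1013] yaw -2.05 z [ 0.009  0.008 -1.   ] F [ 1.7 11.7  9.5] M [ 2.08  0.07 -0.37] w 10.1 q [0.11 0.05 1.84 0.01 1.24 1.71]
ang 138.2 r 0.0464 dx 0.0013
```

Call:
{"fn": "step_arm", "kwargs": {"moves": [[0,-0.0014,-0.0014,0,0,0,0],[0.003,0,0,0,0,0,0],[0.003,0,0,0,0,0,0],[0.003,0,0,0,0,0,0],[0,0,0,0,0,0,0]]}}

```text
time: 7.2
tool_pos: [0.5699, 0.1364, 0.1008]
tool_rot: [-0.002, 1.0, -0.018, 0.003]
contact_force: [1.9, 7.0, 5.7]
gripper_width: 0.114
```

```bash
python3 -c "
from h import *
sw()
snap('wrist','w6')"
```

```text
t 7.2 p [0.5699 0.1364 0.1008] yaw -2.03 z [ 0.006  0.005 -1.   ] F [1.9 7.  5.7] M [ 1.36 -0.07 -0.35] w 9.8 q [0.11 0.07 1.82 0.   1.24 1.71]
ang 138.9 r 0.0463 dx 0.0093
```

View pics/w6.png

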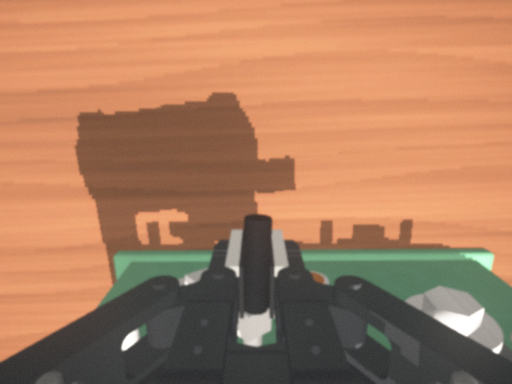

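Call:
{"fn": "step_arm", "kwargs": {"moves": [[0.004,-0.0006,-0.0006,0,0,0,0],[0.005,0,0,0,0,0,0],[0.005,0,0,0,0,0,0],[0.004,0,0,0,0,0,0],[0,0,0,0,0,0,0]]}}

```text
time: 7.75
tool_pos: [0.5869, 0.135, 0.0991]
tool_rot: [-0.001, 1.0, -0.018, 0.001]
contact_force: [1.9, 5.4, 4.2]
gripper_width: 0.113
```

```bash
python3 -c "
from h import *
sw()"
```

```text
t 7.75 p [0.5869 0.135  0.0991] yaw -2.01 z [ 0.003  0.001 -1.   ] F [1.9 5.4 4.2] M [ 1.01  0.   -0.44] w 9.6 q [0.1  0.11 1.78 0.   1.25 1.71]
ang 141.7 r 0.0463 dx 0.0263
```

Call:
{"fn": "step_arm", "kwargs": {"moves": [[0.003,-0.0012,-0.001,0,0,0,0],[0.003,0,-0.0005,0,0,0,0],[0.004,0,0,0,0,0,0],[0.004,0,0,0,0,0,0],[0,0,0,0,0,0,0]]}}

```text
time: 8.25
tool_pos: [0.5993, 0.1346, 0.0984]
tool_rot: [0.001, 1.0, -0.017, -0.001]
contact_force: [-1.0, -1.4, -1.8]
gripper_width: 0.115
```

```bash
python3 -c "
from h import *
sw()
snap('wrist','w7')"
```

```text
t 8.25 p [0.5993 0.1346 0.0984] yaw -1.96 z [-0.001 -0.001 -1.   ] F [-1.  -1.4 -1.8] M [-0.03 -0.12  0.02] w 9.8 q [ 0.1   0.14  1.75 -0.    1.25  1.71]
ang 142.7 r 0.0462 dx 0.0387
```

View pics/w7.png

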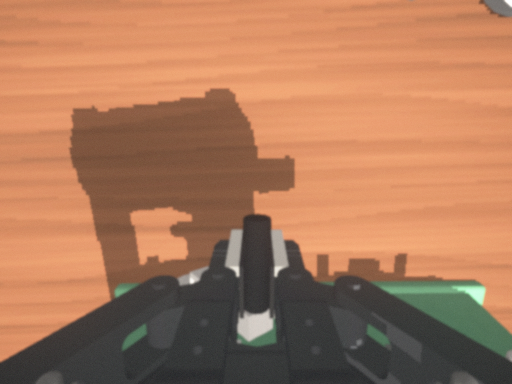

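Call:
{"fn": "step_arm", "kwargs": {"moves": [[0.01,0,0,0,0,0,0],[0.015,0,0,0,0,0,0],[0.015,0,0,0,0,0,0],[0.005,0,-0.01,0,0,0,0],[0,0,-0.02,0,0,0,0],[0,0,-0.02,0,0,0,0],[0,0,-0.02,0,0,0,0],[0,0,-0.01,0,0,0,0]]}}

```text
time: 9.1
tool_pos: [0.6455, 0.1339, 0.1826]
tool_rot: [-0.0, 1.0, -0.017, 0.002]
contact_force: [-0.7, -0.8, -2.4]
gripper_width: 0.11
```

```bash
python3 -c "
from h import *
snap('top','t8');snap('side','s8')
to([.54,-.307,.18])
a=cv2.imread('pics/t8.png')[100:250,80:280];b=cv2.imread('pics/s8.png')[60:210,160:310]
cv2.imwrite('pics/c8.png',np.hstack([cv2.resize(a,(440,330),interpolation=2),cv2.resize(b,(330,330),interpolation=2)]))
"
```

```text
t 9.2 p [0.6455 0.1339 0.1821] yaw -1.96 z [ 0.004  0.    -1.   ] F [-0.3 -0.1 -2.7] M [-0.01 -0.11  0.05] w 9.7 q [ 0.09  0.16  1.58 -0.    1.4   1.7 ]
tool delta [-0.0904  0.4443  0.0016]
```

View pics/c8.png

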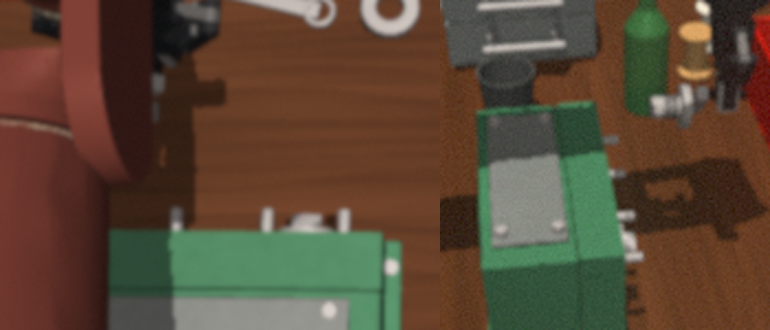

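Call:
{"fn": "step_arm", "kwargs": {"moves": [[-0.004,0.02,0,0,0,0,0],[-0.007,0.035,0,0,0,0,0],[-0.007,0.045,0,0,0,0,0],[-0.007,0.045,0,0,0,0,0],[-0.007,0.045,0,0,0,0,0],[-0.007,0.045,0,0,0,0,0],[-0.007,0.045,0,0,0,0,0],[-0.007,0.045,0,0,0,0,0]]}}

```text
time: 10.0
tool_pos: [0.5781, -0.1912, 0.1777]
tool_rot: [-0.0, 1.0, -0.017, -0.001]
contact_force: [-0.2, -0.1, -1.4]
gripper_width: 0.119
```

Call:
{"fn": "step_arm", "kwargs": {"moves": [[-0.007,0.045,0,0,0,0,0],[-0.007,0.04,0,0,0,0,0],[-0.007,0.027,0,0,0,0,0],[-0.005,0.016,0,0,0,0,0],[0,0.004,0,0,0,0,0],[0,0,0,0,0,0,0]]}}

```text
time: 10.6
tool_pos: [0.5493, -0.3199, 0.1786]
tool_rot: [-0.001, 1.0, -0.017, -0.0]
contact_force: [0.2, 0.5, -1.5]
gripper_width: 0.113
```

```bash
python3 -c "
from h import *
to([.55,-.32,.09])
snap('side','s9');snap('wrist','w9')
a=cv2.imread('pics/s9.png')[180:380,160:400];b=cv2.imread('pics/w9.png')
cv2.imwrite('pics/c9.png',np.hstack([cv2.resize(a,(400,333),interpolation=2),cv2.resize(b,(400,333),interpolation=2)]))
"
```

```text
t 10.6 p [ 0.5493 -0.3199  0.1786] yaw -1.99 z [-0.001  0.001 -1.   ] F [ 0.2  0.5 -1.5] M [-0.06 -0.1   0.07] w 9.6 q [-0.64  0.11  1.64  0.    1.39  0.96]
tool delta [0.0008 0.0002 0.0886]
```

View pics/c9.png

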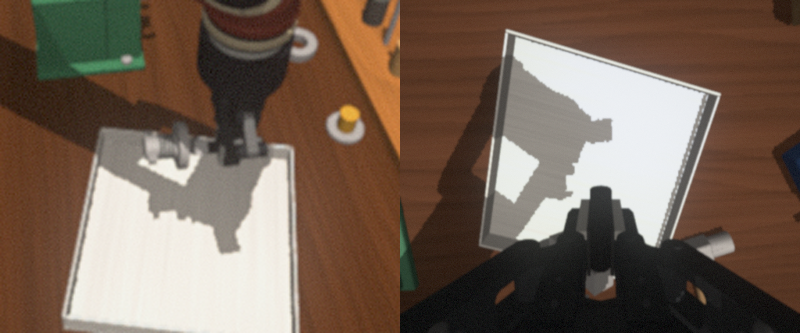

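Call:
{"fn": "step_arm", "kwargs": {"moves": [[0,0,0.02,0,0,0,0],[0,0,0.035,0,0,0,0],[0,0,0.035,0,0,0,0],[0,0,0.02,0,0,0,0],[0,0,0.01,0,0,0,0],[0,0,0.004,0,0,0,0],[0,0,0,0,0,0,0]]}}

```text
time: 11.4
tool_pos: [0.5504, -0.3199, 0.056]
tool_rot: [0.0, 1.0, -0.017, 0.0]
contact_force: [0.2, -0.7, -2.2]
gripper_width: 0.114
```

```bash
python3 -c "
from h import *
rep()"
```

```text
t 11.4 p [ 0.5504 -0.3199  0.056 ] yaw -1.91 z [ 0.001 -0.    -1.   ] F [ 0.2 -0.7 -2.2] M [-0.08 -0.08 -0.05] w 9.7 q [-0.64  0.24  1.71  0.    1.19  0.96]
```

Call:
{"fn": "step_arm", "kwargs": {"moves": [[0,0,0.005,0,0,0,0],[0,0,0.004,0,0,0,0],[0,0,0.002,0,0,0,0],[0,0,0.002,0,0,0,0],[0,0,0,0,0,0,0]]}}

```text
time: 11.9
tool_pos: [0.5502, -0.3208, 0.0433]
tool_rot: [0.001, 1.0, -0.017, 0.001]
contact_force: [-0.8, 0.2, 1.6]
gripper_width: 0.112
```

```bash
python3 -c "
from h import *
rep()
snap('side','s10')
a=cv2.imread('pics/s10.png')[200:380,190:370]
cv2.imwrite('pics/c10.png',cv2.resize(a,(600,600),interpolation=2))
"
```

```text
t 11.9 p [ 0.5502 -0.3208  0.0433] yaw -1.96 z [ 0.001 -0.001 -1.   ] F [-0.8  0.2  1.6] M [-0.04  0.03 -0.01] w 9.6 q [-0.64  0.26  1.72 -0.    1.17  0.96]
```

View pics/c10.png

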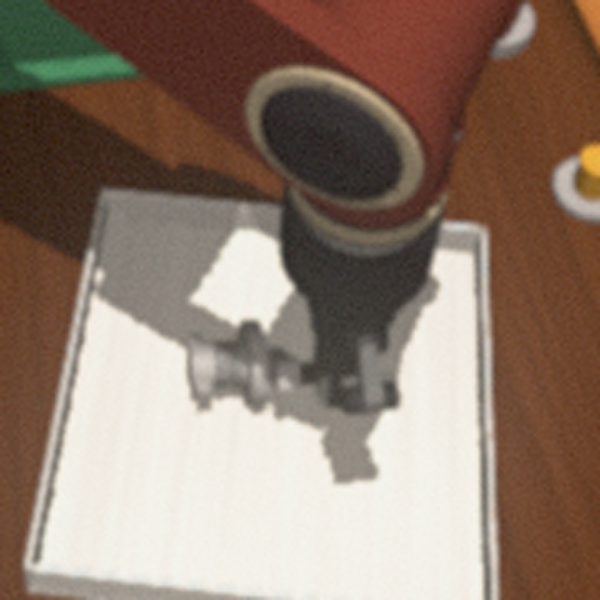

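Call:
{"fn": "step_arm", "kwargs": {"moves": [[0,0,0.001,0,0,0,0],[0,0.002,0.002,0,0,0,0],[0,0.002,0.002,0,0,0,0],[0,0,0,0,0,0,0]]}}

```text
time: 12.35
tool_pos: [0.5512, -0.325, 0.0399]
tool_rot: [0.0, 1.0, -0.017, 0.002]
contact_force: [0.6, 0.6, 9.1]
gripper_width: 0.114
```

```bash
python3 -c "
from h import *
rep()"
```

```text
t 12.35 p [ 0.5512 -0.325   0.0399] yaw -1.99 z [ 0.003 -0.001 -1.   ] F [0.6 0.6 9.1] M [ 0.51  0.18 -0.03] w 9.7 q [-0.65  0.27  1.71  0.    1.16  0.96]
```

Call:
{"fn": "step_arm", "kwargs": {"moves": [[0,0.002,0.002,0,0,0,0],[0,0.002,0.002,0,0,0,0],[0,0.0015,0.002,0,0,0,0],[0,0,0,0,0,0,0]]}}

```text
time: 12.75
tool_pos: [0.5512, -0.3313, 0.0338]
tool_rot: [0.002, 1.0, -0.017, 0.002]
contact_force: [1.4, -1.0, 7.5]
gripper_width: 0.113
```

```bash
python3 -c "
from h import *
rep()"
```

```text
t 12.75 p [ 0.5512 -0.3313  0.0338] yaw -1.97 z [ 0.004 -0.003 -1.   ] F [ 1.4 -1.   7.5] M [-0.06 -0.05  0.02] w 9.7 q [-0.66  0.28  1.71  0.    1.15  0.95]
```

Call:
{"fn": "step_arm", "kwargs": {"moves": [[0,0.001,0.0025,0,0,0,0],[0,0.001,0.0025,0,0,0,0],[0,0.001,0.0025,0,0,0,0],[0,0.0005,0.0025,0,0,0,0],[0,0,0,0,0,0,0]]}}

```text
time: 13.25
tool_pos: [0.5516, -0.3356, 0.0249]
tool_rot: [0.002, 1.0, -0.017, 0.003]
contact_force: [1.3, -2.6, 9.7]
gripper_width: 0.115
```

```bash
python3 -c "
from h import *
rep()
snap('side','s11')
a=cv2.imread('pics/s11.png')[200:380,190:370]
cv2.imwrite('pics/c11.png',cv2.resize(a,(600,600),interpolation=2))
"
```

```text
t 13.25 p [ 0.5516 -0.3356  0.0249] yaw -1.96 z [ 0.005 -0.005 -1.   ] F [ 1.3 -2.6  9.7] M [-0.11  0.11  0.02] w 9.8 q [-0.66  0.3   1.7  -0.    1.13  0.94]
```

View pics/c11.png

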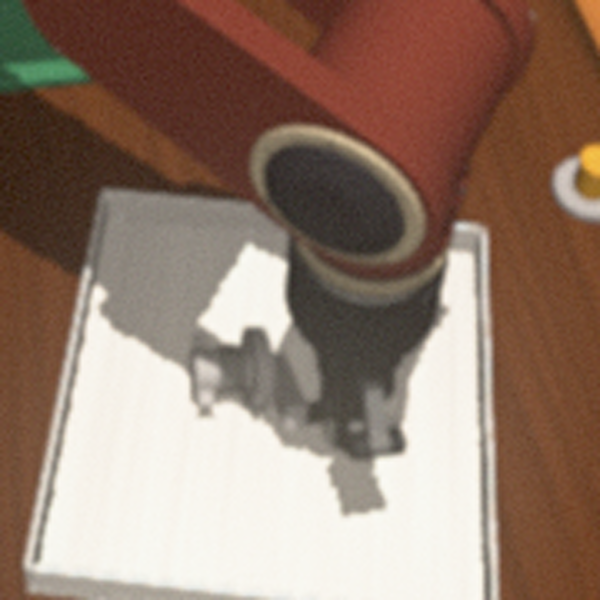

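Call:
{"fn": "step_arm", "kwargs": {"moves": [[0,0.0003,0.0025,0,0,0,0],[0,0,0.0025,0,0,0,0],[0,0,0.0025,0,0,0,0],[0,0,0.0025,0,0,0,0],[0,0,0,0,0,0,0]]}}

```text
time: 13.8
tool_pos: [0.551, -0.3352, 0.0139]
tool_rot: [0.002, 1.0, -0.017, 0.002]
contact_force: [1.4, -2.0, 7.7]
gripper_width: 0.115
```

```bash
python3 -c "
from h import *
rep()"
```

```text
t 13.8 p [ 0.551  -0.3352  0.0139] yaw -1.97 z [ 0.004 -0.003 -1.   ] F [ 1.4 -2.   7.7] M [-0.03  0.13  0.07] w 9.8 q [-0.66  0.31  1.71 -0.    1.12  0.94]
```

Call:
{"fn": "step_arm", "kwargs": {"moves": [[0,0,0,0,0,0,0.012],[0,0,0,0,0,0,0.016],[0,0,0,0,0,0,0.02],[0,0,0,0,0,0,0.03],[0,0,0,0,0,0,0.04],[0,0,0,0,0,0,0.04],[0,0,0,0,0,0,0.04]]}}

```text
time: 14.5
tool_pos: [0.5492, -0.3334, 0.0113]
tool_rot: [-0.0, 1.0, -0.017, -0.0]
contact_force: [-0.6, 0.6, 0.4]
gripper_width: 0.467
```

```bash
python3 -c "
from h import *
rep()
snap('wrist','w12')
"
```

```text
t 14.5 p [ 0.5492 -0.3334  0.0113] yaw -1.96 z [-0.  0. -1.] F [-0.6  0.6  0.4] M [-0.02 -0.   -0.05] w 39.8 q [-0.66  0.31  1.71  0.    1.12  0.94]
```

View pics/w12.png

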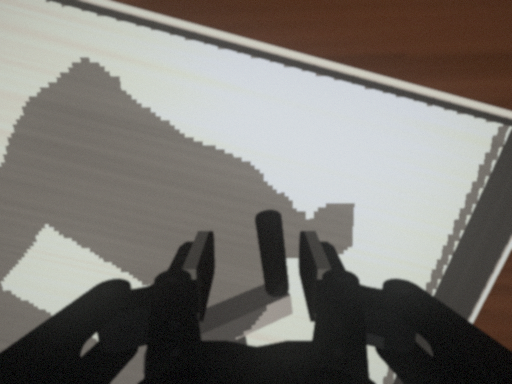

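The pin stands free between the open fingers at about (270,250), and the crank lies on the tray floor. Withdrawing upward.

Call:
{"fn": "step_arm", "kwargs": {"moves": [[0,0,-0.01,0,0,0,0.04],[0,0,-0.02,0,0,0,0.04],[0,0,-0.03,0,0,0,0.04],[0,0,-0.04,0,0,0,0.04],[0,0,-0.05,0,0,0,0.04],[0,0,-0.04,0,0,0,0.04],[0,0,-0.02,0,0,0,0.04],[0,0,0,0,0,0,0.04]]}}

```text
time: 15.35
tool_pos: [0.5512, -0.335, 0.2278]
tool_rot: [0.003, 1.0, -0.017, 0.004]
contact_force: [0.4, -0.7, 0.5]
gripper_width: 0.469
```

```bash
python3 -c "
from h import *
rep()
p,d,K,T=snap('wrist','w13')
for r in cut_out('wrist','plug')[:2]:
    P,u,v=pts(d,K,T,r['mask']); print(r['conf'],P.min(0),P.max(0))
snap('side','s13')
a=cv2.imread('pics/s13.png')
cv2.imwrite('pics/c13.png',np.hstack([cv2.resize(a,(400,300)),cv2.resize(cv2.imread('pics/w13.png'),(400,300))]))
"
```

```text
t 15.35 p [ 0.5512 -0.335   0.2278] yaw -1.95 z [ 0.008 -0.006 -1.   ] F [ 0.4 -0.7  0.5] M [-0.01  0.03  0.06] w 40.0 q [-0.66  0.09  1.57  0.    1.46  0.94]
0.93 [ 0.45794959 -0.35017689  0.00230467] [ 0.56868698 -0.28127082  0.0539027 ]
```

View pics/c13.png

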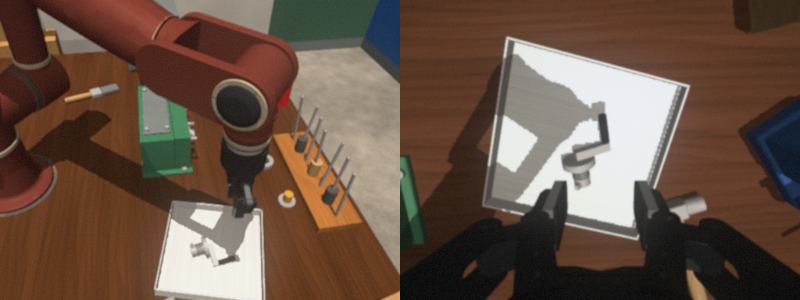

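The plug lies wholly inside the tray, the gripper is clear of it, and nothing else has moved. Handing in.

```bash
python3 -c "
from h import *
rep(); print(job_done())"
```

```text
t 15.5 p [ 0.5485 -0.3329  0.2197] yaw -1.96 z [-0.002  0.002 -1.   ] F [-0.3  0.4 -1.1] M [-0.05  0.06 -0.01] w 39.7 q [-0.66  0.1   1.58 -0.    1.46  0.94]
the job is handed in; nothing more can be done
None
```

The plug is out of the gearbox and lying in the drip tray, released. I handed the job in at 15.5 s; it reports no verdict.

- **Swing:** I gripped the handle pin from above and swung the crank anticlockwise by about 93°. It stopped against the far pin: force rose to about 15 N with no further movement. Only then did I draw the plug straight out.
- **Draw:** Pull force was low (about 2 N along the axis). Once the shank was clear, the wrist carried only the plug's weight, about 2 N.
- **Laying down:** I lowered it until the flange touched the tray floor, eased the crank over to just above the floor, then opened the fingers and lifted away.

**Last checks:** The wrist and side pictures show the plug wholly inside the tray. It spans x 0.458–0.569 m and y -0.350 to -0.281 m; the tray is centred near (0.523, -0.307) m. The gripper was about 0.2 m above it with no contact force. The hex plug and the other things nearby appear untouched.

**Disagreement:** My estimate of the crank angle crept from 138° to 143° during the draw, beyond the stop's nominal 137°. Most of that came after the arm had slid past the stop pin, and it had no visible effect.

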